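# Pack and latch the catering cooler

### The arm

A 6-joint arm with a two-finger parallel gripper is mounted at the origin on the work surface. World frame = base frame: x ahead of the robot, y to its left, z up, the work surface at z = 0. Lengths are in m, angles in rad, forces in N, time in s.
With the tool pointing down it reaches from about 0.225 to 0.875 m from the base axis. Payload 3.4 kg.
Tool frame: the origin (TCP) lies between the finger pads; the fingertips stand 17 mm ahead of it and the grasp point (between the pads) lies 2 mm behind it; y points along the fingers, z is the direction in which the jaws open and shut, and the axes are right-handed (so a half turn about y gives the same grasp; the last joint's range is limited). The gripper opens to 85 mm and grips with 20 to 120 N. Pads are 22 mm wide; open, the fingers measure 114 mm over their backs; the gripper's body (76 mm by 85 mm) begins 54 mm behind the grasp point. The pads swing forward as they close: fully open they stand 13 mm farther back than shut.
Start: joints at [-1.281, 0.276, 1.505, -0, 1.361, -0.121], TCP at [0.23, -0.527, 0.214] pointing down, gripper open.
Joint ranges: [-2.89, 2.89], [-0.75, 2.08], [0.22, 2.7], [-1.18, 4.32], [0.11, 2.71], [-2.7, 2.7]. Speed limits (rad/s): [2.57, 2.57, 3.14, 3.14, 3.14, 3.14].

### API

Orientations are given as a unit quaternion [w, x, y, z].
In Python, from rig import manip, get_image, camera_model, sign_off, spot_in, silhouettes, spot_point gives the robot as it stands.
- The arm moves only by the tool jog_arm, never from a script. Its argument "targets" is a list of rows, each a list of 3 entries, a list of its own where there are three numbers: the finger opening in m, from 0 to 0.0854, then the shift along the world's x, y, z in m, then the turn about the world's z in rad. In form: [[claw, [x, y, z], spin], ...]. A call has 1 to 10 rows; each row shifts and turns the commanded pose from where the row before left it; what a row does not reach is not made up. A row lasts 1/8 s, in which the tool goes at most 62.5 mm and 10.7 degrees, less where a joint would pass 70% of its speed; a pose out of reach is approached as far as the arm can. A call with a gripper value outside its range is refused whole. The fingers move at their own pace and stop on an object; "force" is the grip in N (left out, the last holds). Time passes only in rows, so rows that do not move let the fingers close. It gives the time, the measured TCP pose, the force and the opening at its end, in the units of the state.
- manip.get_state(): the state, without advancing time (a new reading comes with each control period).
- get_image(name): name is "scene" or "top"; returns (picture, depth): 400x640x3 uint8, red, green, blue; 400x640 float32, m along the optical axis (not along the pixel's ray), 0 where there is no reading.
- camera_model(name): a dict with "mtx" (3x3 intrinsics, pixels), "distortion" ([k1, k2, p1, p2, k3] as OpenCV has them; the pictures are not rectified), "world_from_camera" (4x4, takes a point from camera to world coordinates). Camera axes: x right, y up, looking along -z (the intrinsics and any distortion apply to the point x, -y, -z); pixel columns grow to the right and rows downward; lengths in m; the calibration is good to about 2 mm. A picture is of the moment at which its call begins. camera_model takes no time and is no camera call.
- sign_off(): hands the job in, once; it reports no verdict.
Trained networks look in the newest picture that a camera, given by its name, has taken for a name from the list of things; names that differ only in an ending like _2 or _b are one class to them, and where a whole thing is asked for, a point or a joint stands for the part that bears it (a point fixed in the world has none). Each returns a list of dicts, best first, with "score" (0 to 1); they miss things now and then, are a little off and sometimes report something else, mostly with a low value. They report only what shows in the picture. A call takes as long as a camera call. They do not tell look-alikes from the thing itself.
- spot_in(name, camera): "position" ([column, row] in pixels, amid what is visible of it).
- silhouettes(name, camera): "mask" (400x640 bool, what is visible of it) and "position" ([column, row] in pixels, amid what is visible of it).
- spot_point(name, camera): "position" ([column, row] in pixels: a listed point, or the origin of a listed thing).
The state is a dict: "clock": time; "qpos": joint angles; "qd": joint speeds; "effort": joint torques, N m; "position": TCP position; "ee_rot": TCP orientation; "contact_force": force on the tool from outside, world axes, zero at the start; "moment": the same for the moment, N m; "width": finger opening in m.
Only numpy, scipy, OpenCV 4.12 (cv2) and the standard library are available. Lean on these libraries where they do the work, as an engineer would, in place of code of your own. Each camera call takes 0.05 s, during which the arm holds its last target.

### The job

Get the catering cooler ready to go: take the slatted divider out of the drying rack and stand it upright, fully down, in the cooler's divider slot next to the ice pack. Then swing the lid over and push it down against its seal until the latch catches. Leave the wooden cutting board standing in the rack.

Things in the scene. Friction and masses are not known exactly. Their poses are not given: they have to be found in the camera images.
- cooler: Hard dark grey cooler, fixed. Body 296 mm (its x) by 206 mm (its y), rim 160 mm above its origin (centre of the underside); walls 28 mm, inside 240 by 150 mm, inner floor 30 mm up. x runs along the long sides, +y points to the hinged side, -y to the latch side. A black gasket stands up to 7 mm above the rim. End grip ledges stand out 19 mm, 107 to 129 mm up.
- slot_near (a point): The divider slot at cooler x = -30 mm; the point is in the middle of the slot, on the inner floor; axes as the cooler's. A slot is two grooves facing each other on the two long inner walls, each between a pair of upright ribs that stand 12 mm out of the wall and 14 mm apart, 118 mm tall and flared open at the top. A divider in it stands across the cooler, its faces looking along the cooler's x.
- slot_far (a point): The same slot at cooler x = +30 mm; point in the middle of the slot, on the inner floor; axes as the cooler's.
- ice_pack: Hard-shell pale ice pack, 66 by 124 by 28 mm, lying flat on the cooler's floor at one end or the other (about 80 mm from the cooler's middle along its x). Origin: centre of its underside.
- tub: Round lidded deli tub, 66 mm across, 63 mm tall, standing on the cooler's floor at the other end. Origin: centre of its underside.
- divider_mid (a point): White plastic divider, 142 mm wide (its y), 125 mm tall (its z), 8 mm thick (its x), about 140 g, slatted below, with a plain grip bar 70 mm wide, 28 mm tall, 12 mm thick along the middle of its top edge. The point is its centre, half-way up. It starts upright in one of the rack's two outer slots. Fully down in the cooler, its top is 5 mm below the rim.
- rack: Steel drying rack, fixed, 175 mm (its x) by 160 mm (its y), standing on a 12 mm thick white slab. Origin: centre of its underside. Its floor is 14 mm above the origin. Three slots at x = -50, 0 and +50 mm, each between two wire hoops 12 mm apart that reach 62 mm above the floor and span 95 mm in y; flat items stand in them across the rack's x.
- board: Bystander: small wooden cutting board with a narrow handle on top, 130 mm wide, 10 mm thick, 179 mm tall with the handle, standing in the rack's other outer slot, 100 mm from the divider. Origin: centre of its lower edge.
- lid (a joint): Lid angle, rad: 0 hard shut, 1.57 straight up, 1.9 the stop. Lid 296 by 206 by 30 mm, 0.35 kg; hinge line at cooler y = +108 mm, z = 160 mm. Stiff hinge: it stays at any angle where it is left and takes up to about 5 N near its free edge to swing. It meets the gasket near 0.034 and springs back to about 0.02 if let go before the latch catches; latched it rests near 0.008.
- lid_edge (a point): Point on the lid's outer (top) face, 30 mm from the free edge, mid-length: the place to push. Axes as the cooler's when shut, turning with the lid. Shut, it is 190 mm above the cooler's underside. The hook's ramp takes about 5 N here and the gasket up to about 13 N, pushed straight down to the hard stop (about 2 mm beyond the latched height); nearer the hinge it takes more.
- latch (a joint): Spring latch angle in rad, 0 = home. Dark plate 48 mm wide on the middle of the cooler's -y side with a hook on top, reaching 190 mm above the cooler's underside and 18 mm out from the side. The lid's front bar pushes the hook outwards by about 0.11 on its way down, then the hook snaps back to 0 over the bar and holds the lid.
Not all that is in view belongs to the job. Leave any purple look-alike of the part that bears divider_mid alone.

How it is judged:
On the way, in this order (a step that is already met when the one before it is completed fails the run):
1. the divider stands fully down in the slot next to the ice pack, let go, while the lid is still open (((x of ice_pack in the frame of cooler above 0.03 m and x of divider_mid in the frame of slot_far between -0.008 and 0.008 m) or (x of ice_pack in the frame of cooler below -0.03 m and x of divider_mid in the frame of slot_near between -0.008 and 0.008 m)) and y of divider_mid in the frame of slot_near between -0.01 and 0.01 m and z of divider_mid in the frame of slot_near below 0.0665 m and angle between divider_mid's own z axis and vertical below 0.1 rad and angle between the x axis of divider_mid and the x axis of slot_near, either way round below 0.1 rad and contact force between the fingers and divider below 0.1 N and value of joint lid above 0.5 rad), for 0.2 s.
2. the lid is pressed down and the latch has caught (value of joint lid below 0.013 rad and value of joint latch below 0.03 rad), for 0.2 s.
At the end, for the whole second after the job is handed in: Divider upright (0.1 rad), square (0.1 rad) and fully down (4 mm) in the slot by the ice pack (8 mm along the cooler, 10 mm across); lid joint below 0.013 rad with the latch home (below 0.03 rad); cutting board still upright (0.2 rad) in the rack within 30 mm of its start (all of step 2 and ((x of ice_pack in the frame of cooler above 0.03 m and x of divider_mid in the frame of slot_far between -0.008 and 0.008 m) or (x of ice_pack in the frame of cooler below -0.03 m and x of divider_mid in the frame of slot_near between -0.008 and 0.008 m)) and y of divider_mid in the frame of slot_near between -0.01 and 0.01 m and z of divider_mid in the frame of slot_near below 0.0665 m and angle between divider_mid's own z axis and vertical below 0.1 rad and angle between the x axis of divider_mid and the x axis of slot_near, either way round below 0.1 rad and distance of board from where it was at the start of the episode below 0.03 m and angle between board's own z axis and vertical below 0.2 rad); the robot touches nothing.
It fails at once if the cutting board is knocked over or taken out of the rack (angle between board's own z axis and vertical above 0.4 rad or distance of board from where it was at the start of the episode above 0.05 m).
It also fails if it takes over 64 s, if anything falls off the work surface, if the arm or the gripper's body presses on something with over 40 N, if the wrist force passes 120 N, or if a joint passes its speed limit or range.

## Working session

There is one attempt and no reset: what is moved stays moved. The work goes in short steps, Python scripts to look and compute and a tool call to move; the robot and the scene stay as the last step left them, time stands still between calls to the robot, and variables do not carry over. Pictures are saved under pics/ and viewed, and the job is handed in when it is done.

Besides the shell and the picture viewer there is one more tool, called after "Request:" as a command line: name --argument value ..., lists and objects as JSON in quotes. jog_arm: Moves the arm, as the interface text tells. Its arguments: {"type":"object","properties":{"targets":{"type":"array","items":{"type":"array"}},"force":{"type":"number"}},"required":["targets"]}

```bash
mkdir -p pics; ls; cat > h.py <<'E'
import numpy as np, cv2
from rig import manip, get_image, camera_model, sign_off, spot_in, silhouettes, spot_point
def deproj(cam,depth):
    m=camera_model(cam);K=np.array(m["mtx"]);D=np.array(m["distortion"]);T=np.array(m["world_from_camera"])
    h,w=depth.shape
    u,v=np.meshgrid(np.arange(w),np.arange(h))
    p=cv2.undistortPoints(np.stack([u,v],-1).reshape(-1,1,2).astype(np.float64),K,D).reshape(h,w,2)
    P=np.stack([p[...,0]*depth,-p[...,1]*depth,-depth],-1)
    return P@T[:3,:3].T+T[:3,3]
def ray(cam,uv):
    m=camera_model(cam);K=np.array(m["mtx"]);D=np.array(m["distortion"]);T=np.array(m["world_from_camera"])
    p=cv2.undistortPoints(np.array(uv,float).reshape(1,1,2),K,D).reshape(2)
    d=T[:3,:3]@np.array([p[0],-p[1],-1]);return T[:3,3],d
def proj(cam,X):
    m=camera_model(cam);K=np.array(m["mtx"]);D=np.array(m["distortion"]);T=np.array(m["world_from_camera"])
    P=(np.atleast_2d(X)-T[:3,3])@T[:3,:3]
    q=P*np.array([1,-1,-1])
    return cv2.projectPoints(q.reshape(-1,1,3),np.zeros(3),np.zeros(3),K,D)[0].reshape(-1,2)
def snap(cam,name):
    im,d=get_image(cam); cv2.imwrite(f"pics/{name}.png",im[...,::-1]); np.save(f"pics/{name}.npy",d); return im,d
E
python3 - <<'E'
from h import *
for c in ["scene","top"]:
    snap(c,c+"0"); m=camera_model(c); print(c,np.round(m["mtx"],1).tolist(),np.round(m["distortion"],4),np.round(m["world_from_camera"],3).tolist())
    for n in ["cooler","slot_near","slot_far","ice_pack","tub","divider_mid","rack","board","lid","lid_edge","latch"]:
        print(c,n,[(np.round(r["position"]).tolist(),round(r["score"],2)) for r in spot_point(n,c)] if n not in("lid","latch") else [(np.round(r["position"]).tolist(),round(r["score"],2)) for r in spot_in(n,c)])
print(manip.get_state())
E
```

```text
pics
scene [[406.0, 0.0, 320.5], [0.0, 406.0, 197.4], [0.0, 0.0, 1.0]] [-0.0633  0.      0.      0.      0.    ] [[0.269, -0.918, 0.293, 0.737], [0.963, 0.255, -0.086, -0.11], [0.005, 0.305, 0.952, 1.178], [0.0, 0.0, 0.0, 1.0]]
scene cooler [([376.0, 238.0], 0.6)]
scene slot_near [([375.0, 225.0], 0.59)]
scene slot_far [([382.0, 242.0], 0.76), ([248.0, 237.0], 0.42)]
scene ice_pack [([386.0, 263.0], 0.91)]
scene tub [([373.0, 206.0], 0.93)]
scene divider_mid [([249.0, 242.0], 0.82), ([212.0, 164.0], 0.75), ([376.0, 238.0], 0.16)]
scene rack [([254.0, 261.0], 0.68), ([248.0, 240.0], 0.49)]
scene board [([260.0, 278.0], 0.8)]
scene lid [([450.0, 199.0], 0.81), ([389.0, 260.0], 0.54)]
scene lid_edge [([467.0, 186.0], 0.94), ([376.0, 205.0], 0.58)]
scene latch [([344.0, 236.0], 0.69), ([388.0, 260.0], 0.34)]
top [[489.9, 0.0, 316.7], [0.0, 489.9, 201.9], [0.0, 0.0, 1.0]] [-0.1496  0.      0.      0.      0.    ] [[0.008, 0.995, -0.097, 0.334], [-0.999, 0.005, -0.034, -0.027], [-0.033, 0.097, 0.995, 1.167], [0.0, 0.0, 0.0, 1.0]]
top cooler [([271.0, 168.0], 0.8)]
top slot_near [([270.0, 1
[... 386 characters left out ...]
([316.0, 156.0], 0.49)]
{'clock': 1.2, 'qpos': array([-1.28101150e+00,  2.75935721e-01,  1.50487330e+00,  1.58281562e-05,
        1.36068825e+00, -1.20980856e-01]), 'qd': array([-2.61171934e-03,  6.76593596e-05, -1.20973873e-03, -4.05952285e-04,
       -2.58342601e-04,  1.03778171e-03]), 'effort': array([ 8.83386838e-04, -4.16675806e+01, -2.46099222e+01,  6.37823678e-05,
        3.23001605e-04,  4.82844271e-06]), 'position': array([ 0.22963089, -0.52721857,  0.21401828]), 'ee_rot': array([-0.1442159 ,  0.14419931, -0.6922126 ,  0.69227888]), 'contact_force': array([-0.02065419,  0.46042124, -0.33134223]), 'moment': array([-0.07349342, -0.01187106,  0.0024494 ]), 'width': 0.08539403601800653}
```

View pics/scene0.png

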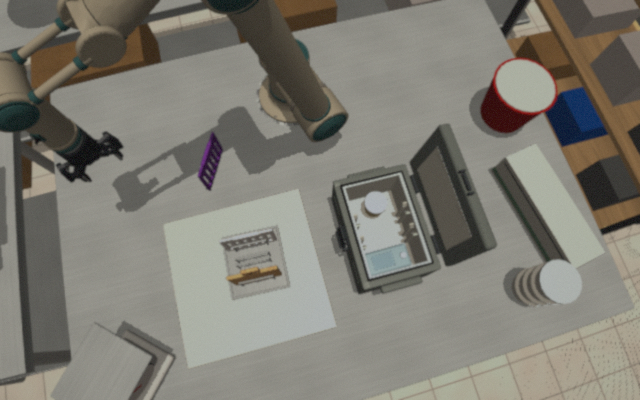

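View pics/top0.png

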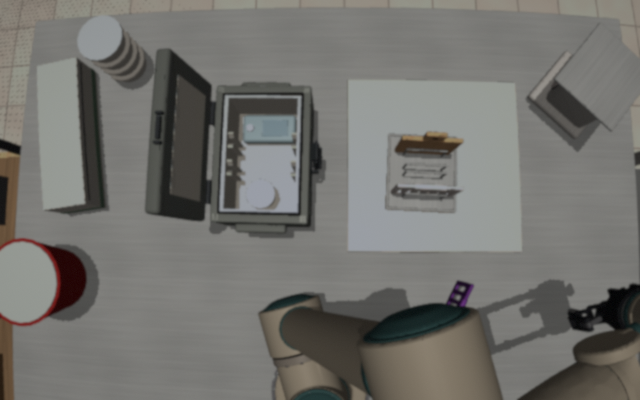

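```bash
python3 - <<'E'
import cv2
a=cv2.imread('pics/top0.png');s=cv2.imread('pics/scene0.png')
cv2.imwrite('pics/crop0.png',cv2.resize(a[110:240,120:320],None,fx=4,fy=4,interpolation=2)[:600,:800])
cv2.imwrite('pics/crop1.png',cv2.resize(a[110:230,350:510],None,fx=5,fy=5,interpolation=2))
cv2.imwrite('pics/crop2.png',cv2.resize(s[130:310,170:340],None,fx=3.3,fy=3.3,interpolation=2))
E
```

```text
(no output)
```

View pics/crop0.png

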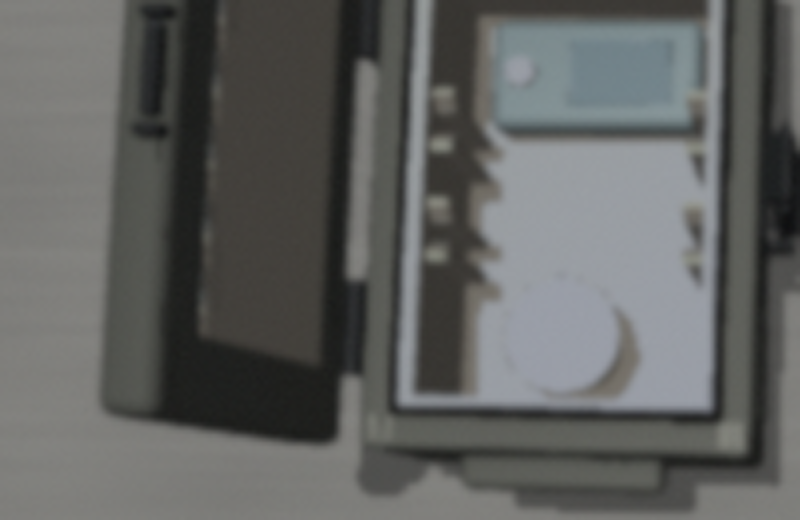

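View pics/crop1.png

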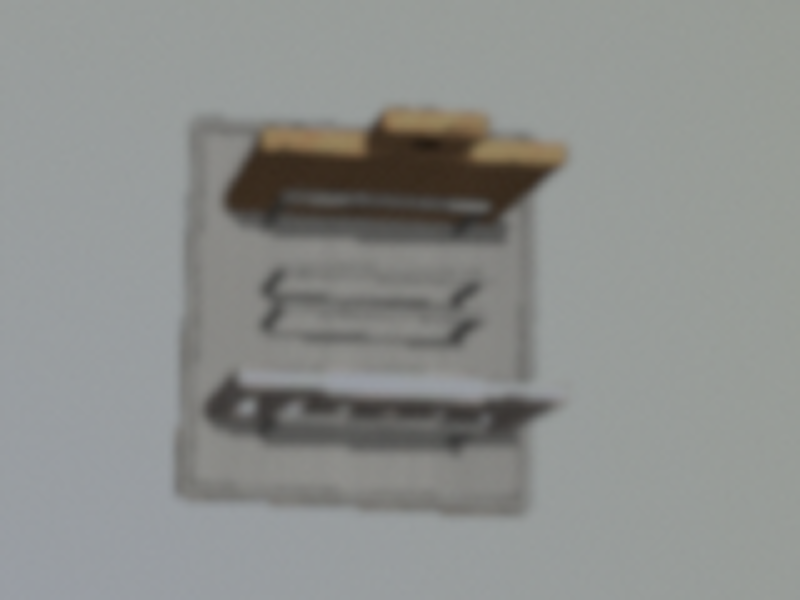

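View pics/crop2.png

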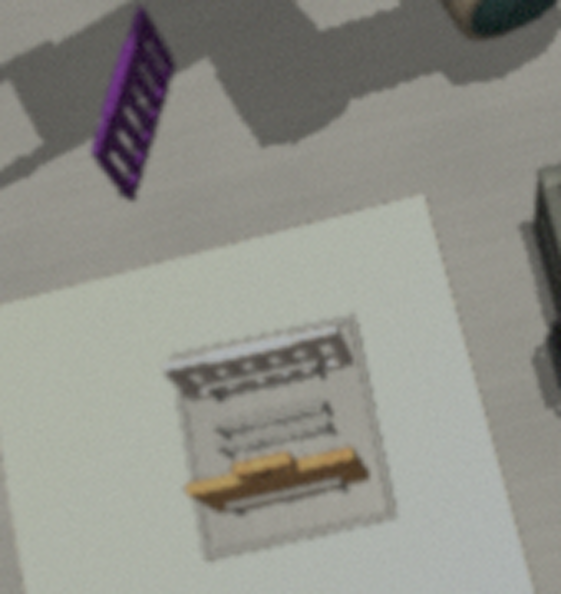

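Two candidates: the white slatted part in the rack (scene 249,240; top 423,187) and a purple one lying free on the table (scene 212,164; top 451,300). The white one, standing in an outer rack slot 100 mm from the board, fits; the crop confirms it. Ice pack (top 270,130) is at the +x end, so the target is slot_far. Now measuring.

```bash
python3 - <<'E'
from h import *
np.set_printoptions(precision=4,suppress=True)
def tri(a,b):
    (o1,d1),(o2,d2)=ray("scene",a),ray("top",b)
    A=np.stack([d1,-d2],1);t=np.linalg.lstsq(A,o2-o1,rcond=None)[0]
    p,q=o1+t[0]*d1,o2+t[1]*d2;return (p+q)/2,np.linalg.norm(p-q)
for n,a,b in [("cooler",(376,238),(271,168)),("slot_far",(382,242),(269,153)),("slot_near",(375,225),(270,175)),("ice",(386,263),(270,134)),("div",(249,242),(423,186)),("board",(260,278),(422,153)),("lid_edge",(467,186),(154,131))]:
    print(n,*tri(a,b))
P={}
for c in ["scene","top"]:
    im=cv2.imread(f"pics/{c}0.png");X=deproj(c,np.load(f"pics/{c}0.npy"));P[c]=X
    m=np.ones(im.shape[:2],bool)
    # table
    z=X[...,2]; 
    # rim
    for nm,lo,hi,box in [("rim",.150,.175,(0.2,0.75,-0.1,0.35)),("divtop",.135,.16,(.2,.42,-.4,-.12)),("divall",.05,.16,(.2,.42,-.4,-.12))]:
        pass
    lab={}
    for n in ["divider_mid","board","cooler","ice_pack","lid","rack"]:
        for r in silhouettes(n,c)[:2]:
            k=r["mask"]; q=X[k]; q=q[np.isfinite(q).all(1)&(q[:,2]>-.1)&(q[:,2]<.6)]
            print(c,n,round(r["score"],2),np.round(r["position"]),k.sum(),"min",np.percentile(q,2,axis=0),"max",np.percentile(q,98,axis=0))
            np.save(f"pics/m_{c}_{n}_{int(r['score']*100)}.npy",k)
E
```

```text
cooler [ 0.5352  0.1278 -0.0323] 0.001101367635168933
slot_far [0.5611 0.1269 0.0302] 0.0023367648279297233
slot_near [0.5081 0.123  0.0314] 0.001656391265218821
ice [ 0.6176  0.1297 -0.0145] 0.0010886498889308939
div [ 0.4748 -0.2296  0.092 ] 0.007745075764797664
board [ 0.565  -0.2364  0.0177] 0.003911742138354086
lid_edge [0.54   0.2897 0.3368] 0.0061347648740658735
scene divider_mid 0.95 [210. 159.] 746 min [ 0.1389 -0.3259 -0.0012] max [ 0.2629 -0.2609  0.1273]
scene divider_mid 0.69 [249. 240.] 619 min [ 0.4471 -0.3015  0.0237] max [ 0.4764 -0.1633  0.1529]
scene board 0.56 [255. 276.] 517 min [ 0.5616 -0.2954  0.0338] max [ 0.5753 -0.1735  0.2063]
scene cooler 0.96 [416. 215.] 15712 min [0.3947 0.0194 0.0261] max [0.6858 0.2841 0.3681]
scene ice_pack 0.67 [390. 262.] 1013 min [0.5848 0.0658 0.0516] max [0.6477 0.1815 0.064 ]
scene lid 0.84 [446. 199.] 6712 min [0.401  0.2345 0.1782] max [0.682  0.2856 0.3709]
scene lid 0.23 [417. 215.] 15355 min [0.3958 0.0193 0.0272] max [0.685  0.283  0.3682]
scene rack 0.63 [258. 263.] 2640 min [ 0.4515 -0.3169  0.02  ] max [ 0.6065 -0.1565  0.0904]
scene rack 0.41 [376. 205.] 441 min [0.4294 0.1042 0.0413] max [0.4876 0.1615 0.0966]
top divider_mid 0.88 [424. 185.] 590 min [ 0.4607 -0.2967  0.033 ] max [ 0.4744 -0.1602  0.1537]
top divider_mid 0.64 [461. 295.] 458 min [ 0.2107 -0.3444 -0.002 ] max [ 0.2624 -0.2952  0.1269]
top board 0.83 [428. 140.] 1185 min [ 0.5572 -0.2972  0.0233] max [ 0.6057 -0.1708  0.2058]
top cooler 0.76 [226. 155.] 21796 min [0.3881 0.0231 0.0279] max [0.6781 0.2848 0.3689]
top ice_pack 0.66 [175. 142.] 9126 min [0.3954 0.2375 0.1808] max [0.6768 0.2881 0.3719]
top ice_pack 0.6 [269. 128.] 1481 min [0.5815 0.0654 0.0435] max [0.6468 0.181  0.063 ]
top lid 0.84 [175. 143.] 9202 min [0.395  0.2373 0.1791] max [0.6766 0.2882 0.3719]
top rack 0.9 [421. 174.] 3780 min [ 0.4285 -0.3129  0.021 ] max [ 0.5966 -0.1535  0.0892]
```

```bash
cat > fit.py <<'E'
from h import *
from scipy.optimize import minimize
np.set_printoptions(precision=4,suppress=True)
import sys
for c in ["scene","top"]:
    X=deproj(c,np.load(f"pics/{c}0.npy"))
    z=X[...,2];x=X[...,0];y=X[...,1]
    # divider: top region
    k=(x>.43)&(x<.51)&(y>-.32)&(y<-.14)&(z>.10)&(z<.17)
    q=X[k]; top=q[q[:,2]>.143]
    a=np.polyfit(q[:,1],q[:,0],1); b=np.polyfit(top[:,1],top[:,0],1)
    print(c,"div n",len(q),len(top),"slope all",a[0],"top",b[0],"x@ -.229",np.polyval(a,-.229),np.polyval(b,-.229),"yrange",np.percentile(q[:,1],[1,99]),"top",np.percentile(top[:,1],[1,99]),"z",np.percentile(top[:,2],[50,98]), "xtop",np.percentile(top[:,0],[2,50,98]))
    for lo in np.arange(.1,.16,.01):
        s=q[(q[:,2]>lo)&(q[:,2]<=lo+.01)]; print("   z",lo.round(2),len(s),s[:,0].mean() if len(s) else None)
    # rack plate: z .02-.035 plane
    # slab floor
    k=(x>.3)&(x<.35)&(y>-.3)&(y<-.2);print("slab z",np.median(z[k]))
    k=(x>.35)&(x<.7)&(y<-.0)&(y>-.08);print("table z",np.percentile(z[k],[5,20,50]))
    # rim
    k=(z>.148)&(z<.178)&(x>.36)&(x<.72)&(y>.0)&(y<.24)
    lab,st=cv2.connectedComponentsWithStats(k.astype(np.uint8))[1:3]
    q=X[lab==1+np.argmax(st[1:,4])]
    (cx,cy),(w,h),ang=cv2.minAreaRect((q[:,:2]*1000).astype(np.float32)); print(c,"rim",len(q),cx,cy,w,h,ang,"z",np.percentile(q[:,2],[2,50,98]))
    # inner floor
    # lid plane (outer face / inner face)
    k=(z>.2)&(z<.36)&(x>.4)&(x<.67)&(y>.2)&(y<.32)
    q=X[k]; cen=q.mean(0);u,s,vt=np.linalg.svd(q-cen,full_matrices=False);print("lid plane",cen,vt[2],s/np.sqrt(len(q)))
E
python3 fit.py
```

```text
scene div n 381 234 slope all 0.04052796011074651 top 0.03840502176986998 x@ -.229 0.4698924439692614 0.4686165176763967 yrange [-0.3039 -0.1632] top [-0.3027 -0.1642] z [0.1499 0.154 ] xtop [0.4617 0.4685 0.4742]
   z 0.1 24 0.47071266221565655
   z 0.11 25 0.4711490560923042
   z 0.12 35 0.4720051438150632
   z 0.13 48 0.47218102061848305
   z 0.14 141 0.4695784173160781
   z 0.15 108 0.4675234898975406
slab z 0.0027328492971554486
table z [-0.0037 -0.0018  0.0007]
scene rim 4102 537.2402954101562 127.62797546386719 221.6815185546875 297.2530517578125 89.2400894165039 z [0.1506 0.1598 0.1745]
lid plane [0.5412 0.2501 0.2875] [ 0.0138  0.9893 -0.1453] [0.0774 0.0459 0.0012]
top div n 425 310 slope all 0.05423958415656469 top 0.05997831222189948 x@ -.229 0.46611581345980324 0.4669804729586427 yrange [-0.2996 -0.1601] top [-0.2992 -0.1623] z [0.15   0.1546] xtop [0.46   0.4669 0.4742]
   z 0.1 21 0.4641052383556579
   z 0.11 16 0.4653622605750301
   z 0.12 30 0.46470538776445036
   z 0.13 37 0.46330427739395036
   z 0.14 167 0.4669890162520008
   z 0.15 154 0.4669505506164338
slab z 0.0016427565344272477
table z [-0.0033 -0.0013  0.0011]
top rim 6026 537.189453125 129.1973419189453 220.33096313476562 297.62127685546875 89.81800079345703 z [0.1508 0.1604 0.1691]
lid plane [0.5327 0.2521 0.2873] [-0.0164 -0.99    0.1399] [0.0777 0.0459 0.0009]
```

```bash
cat > fit2.py <<'E'
from h import *
np.set_printoptions(precision=4,suppress=True)
for c in ["scene","top"]:
    X=deproj(c,np.load(f"pics/{c}0.npy")); z=X[...,2]
    yaw=-.015; C=np.array([.537,.128]); R=np.array([[np.cos(yaw),-np.sin(yaw)],[np.sin(yaw),np.cos(yaw)]])
    L=(X[...,:2]-C)@R; lx,ly=L[...,0],L[...,1]
    rim=(z>.150)&(z<.172)
    # rim extents in local, per side using strips
    def pc(k,v,p): 
        return np.percentile(v[k],p) if k.sum() else np.nan
    k=rim&(abs(ly)<.13)&(abs(lx)<.2)
    s=k&(abs(lx)>.04)&(abs(lx)<.12)
    print(c,"y out -",pc(s&(ly<0),ly,2),"in -",pc(s&(ly<0),ly,98),"in +",pc(s&(ly>0)&(ly<.1),ly,2), "out+",pc(s&(ly>0),ly,98))
    s=k&(abs(ly)<.07)
    print(c,"x out -",pc(s&(lx<0),lx,2),"in -",pc(s&(lx<0),lx,98),"in +",pc(s&(lx>0),lx,2),"out +",pc(s&(lx>0),lx,98))
    # yaw from end rims
    for sgn in (1,-1):
        e=[(yy,np.percentile(lx[k&(abs(ly-yy)<.006)&(sgn*lx>0)]*sgn,97)) for yy in np.arange(-.08,.081,.02)]
        print("   end slope",sgn,np.polyfit(*np.array(e).T,1))
    e=[(xx,np.percentile(ly[k&(abs(lx-xx)<.006)&(ly<0)],3)) for xx in list(np.arange(-.13,-.04,.02))+list(np.arange(.05,.131,.02))]
    print("   front slope",np.polyfit(*np.array(e).T,1))
    # board slope
    x,y=X[...,0],X[...,1]
    q=X[(x>.53)&(x<.62)&(y>-.32)&(y<-.14)&(z>.10)&(z<.155)];print("board",len(q),np.polyfit(q[:,1],q[:,0],1),np.percentile(q[:,1],[2,98]))
    # rack plate yaw from silhouette of floor
    im=cv2.imread(f"pics/{c}0.png")
    cx,cy,yaw=.537,.128,-.015
    Rr=np.array([[np.cos(yaw),-np.sin(yaw),0],[np.sin(yaw),np.cos(yaw),0],[0,0,1]])
    W=lambda p:np.array(p)@Rr.T+[cx,cy,0]
    def poly(pts,col):
        cv2.polylines(im2,[np.round((proj(c,W(pts))-off)*4).astype(np.int32)],True,col,1)
    off=np.array([190,70]) if c=="top" else np.array([320,150])
    im2=cv2.resize(im[off[1]:off[1]+150,off[0]:off[0]+150],None,fx=4,fy=4,interpolation=2)
    for a,b,zz,col in [(.148,.103,.16,(0,0,255)),(.12,.075,.16,(0,255,0)),(.12,.075,.03,(255,0,0))]:
        poly([[a,b,zz],[-a,b,zz],[-a,-b,zz],[a,-b,zz]],col)
    for sx in (.03,-.03):
        for d in (.007,-.007):
            for b,b2 in ((.075,.063),(-.075,-.063)):
                poly([[sx+d,b,.148],[sx+d,b2,.148]],(0,255,255))
    cv2.imwrite(f"pics/ov_{c}.png",im2)
E
python3 fit2.py
```

```text
scene y out - -0.10593619217992106 in - -0.0680594225052028 in + 0.062125863503565436 out+ 0.10819903076819828
scene x out - -0.14721353267186374 in - -0.11925962089866193 in + 0.12022949408397172 out + 0.14771052139506288
   end slope 1 [-0.0278  0.1459]
   end slope -1 [-0.0065  0.1456]
   front slope [ 0.     -0.1052]
board 168 [0.0503 0.584 ] [-0.2976 -0.1727]
top y out - -0.10339445184701333 in - -0.027442445794182847 in + 0.05093206212006729 out+ 0.10911600868778783
top x out - -0.14743506532968895 in - -0.12009986918433252 in + 0.11809273264429915 out + 0.14674188272602
   end slope 1 [-0.016   0.1447]
   end slope -1 [-0.0095  0.1463]
   front slope [ 0.0007 -0.1024]
board 351 [0.0419 0.5719] [-0.2952 -0.1709]
```

View pics/ov_top.png

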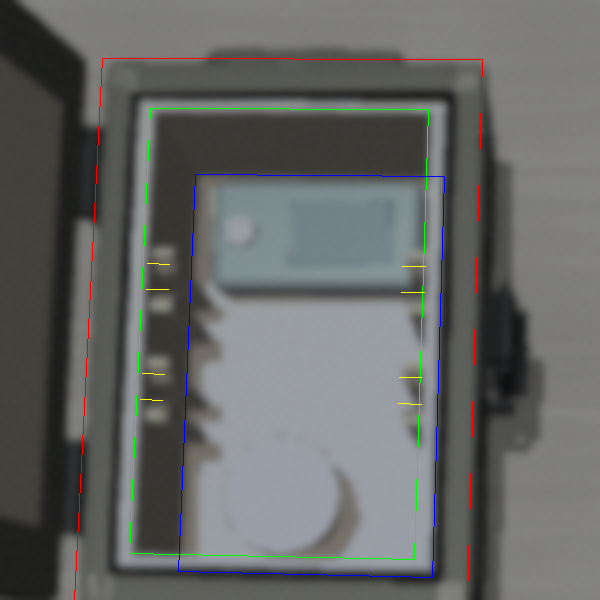

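View pics/ov_scene.png

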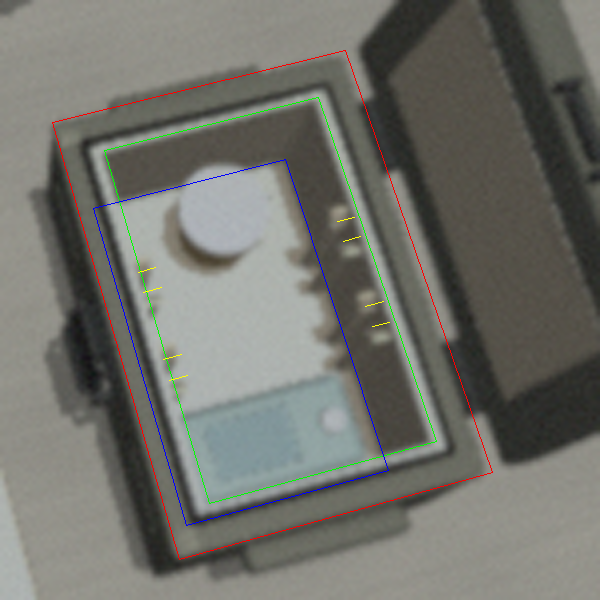

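```bash
python3 - <<'E'
from h import *
from scipy.spatial.transform import Rotation as R
s=manip.get_state();q=s["ee_rot"];M=R.from_quat([q[1],q[2],q[3],q[0]]).as_matrix()
print(M.round(3),s["clock"]); z=M[:,2]; print("jaw yaw",np.arctan2(z[1],z[0]))
E
```

```text
[[-0.917  0.     0.399]
 [-0.399 -0.    -0.917]
 [ 0.    -1.     0.   ]] 1.8
jaw yaw -1.1599793995119017
```

Request:
jog_arm --targets '[[0.06,[0.03,0.037,0.03],0.139],[0.06,[0.03,0.037,0.02],0.139],[0.06,[0.03,0.037,0],0.139],[0.06,[0.03,0.037,0],0.139],[0.06,[0.03,0.037,0],0.139],[0.06,[0.03,0.037,0],0.139],[0.06,[0.03,0.037,0],0.139],[0.06,[0.028,0.036,0],0.139],[0.06,[0,0,0],0]]' --force 40

```text
clock: 2.92
position: [0.4691, -0.2298, 0.2641]
ee_rot: [0.489, -0.489, 0.511, -0.511]
contact_force: [-0.4, 0.6, -0.4]
width: 0.0598
```

```bash
python3 - <<'E'
from h import *
from scipy.spatial.transform import Rotation as R
s=manip.get_state();q=s["ee_rot"];M=R.from_quat([q[1],q[2],q[3],q[0]]).as_matrix();z=M[:,2]
print(s["position"],s["clock"],s["width"],"yaw",np.arctan2(z[1],z[0]),s["contact_force"])
a,_=snap("scene","scene1");b,_=snap("top","top1")
cv2.imwrite("pics/c1.png",np.hstack([cv2.resize(a[130:310,150:330],(400,400)),cv2.resize(b[90:250,340:500],(400,400))])[...,::-1])
E
```

```text
[ 0.46908546 -0.22977207  0.26405125] 2.925 0.05981958817863045 yaw -0.043418472285572426 [-0.38649558  0.6356565  -0.40699645]
```

View pics/c1.png

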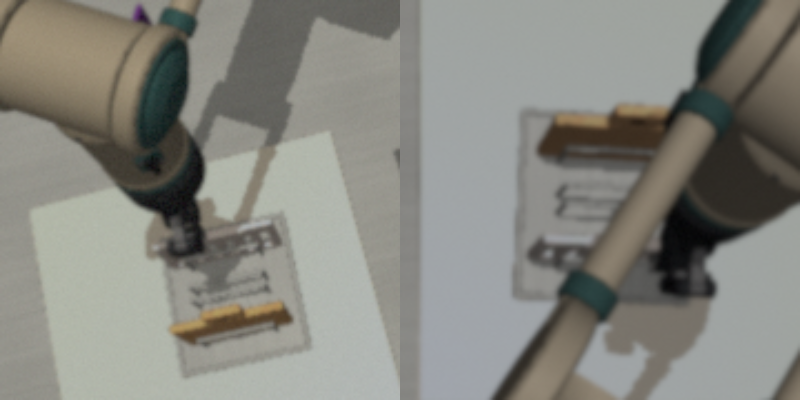

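The gripper (scene crop 185,235) is over the divider's bar, with the board (230,320) clear of it. I'm descending now.

Request:
jog_arm --targets '[[0.05,[-0.001,-0.002,-0.03],-0.005],[0.05,[0,0,-0.03],0],[0.05,[0,0,-0.03],0],[0.05,[0,0,-0.022],0],[0.05,[0,0,-0.015],0],[0.05,[0,0,0],0]]'

```text
clock: 3.78
position: [0.4656, -0.2346, 0.1362]
ee_rot: [0.486, -0.486, 0.514, -0.513]
contact_force: [-0.5, -0.3, -0.5]
width: 0.05
```

Request:
jog_arm --targets '[[0.0,[0.001,0.002,0],0],[0.0,[0,0,0],0],[0.0,[0,0,0],0],[0.0,[0,0,0],0],[0.0,[0,0,0],0]]' --force 50

```text
clock: 4.4
position: [0.4677, -0.2322, 0.1371]
ee_rot: [-0.487, 0.487, -0.513, 0.513]
contact_force: [0.3, -0.7, 0.2]
width: 0.0002
```

```bash
cat >> h.py <<'E'
from scipy.spatial.transform import Rotation as R
def st():
    s=manip.get_state();q=s["ee_rot"];M=R.from_quat([q[1],q[2],q[3],q[0]]).as_matrix();z=M[:,2]
    print(np.round(s["position"],4),"t",s["clock"],"w",round(s["width"],4),"yaw",np.round(np.arctan2(z[1],z[0]),4),"jawtilt",z[2].round(3),"F",np.round(s["contact_force"],2),"M",np.round(s["moment"],2))
E
python3 -c "
from h import *
st()"
```

```text
[ 0.4677 -0.2322  0.1371] t 4.4 w 0.0002 yaw -0.0529 jawtilt 0.0 F [ 0.3  -0.71  0.18] M [-0.02  0.01 -0.03]
```

The fingers closed to 0, so they missed the bar. Looking again.

```bash
python3 - <<'E'
from h import *
a,_=snap("scene","scene2");b,_=snap("top","top2")
cv2.imwrite("pics/c2.png",np.hstack([cv2.resize(a[190:310,200:320],(400,400)),cv2.resize(b[110:230,370:490],(400,400))])[...,::-1])
for c in ["scene","top"]:
    print([(np.round(r["position"]),round(r["score"],2)) for r in spot_in("divider_mid",c)])
E
```

```text
[(array([257., 239.]), 0.97), (array([213., 149.]), 0.93), (array([417., 214.]), 0.52)]
[(array([450., 322.]), 0.97), (array([403., 186.]), 0.77)]
```

View pics/c2.png

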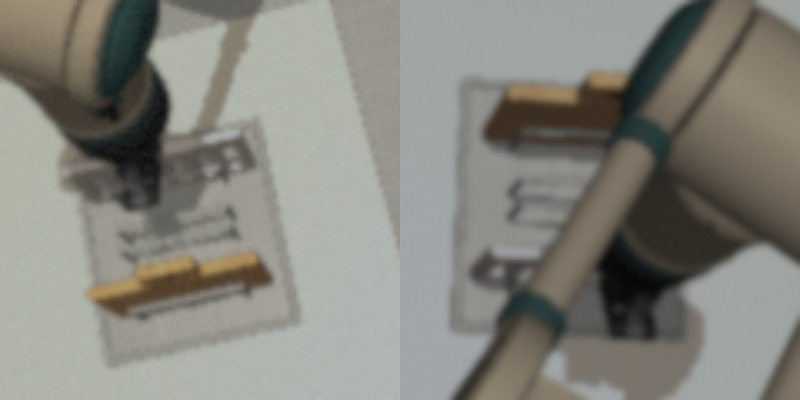

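```bash
python3 - <<'E'
from h import *
np.set_printoptions(precision=4,suppress=True)
p=manip.get_state()["position"]
ims=[]
for c,off in (("scene",(200,190)),("top",(370,110))):
    im=cv2.imread(f"pics/{c}2.png");d=np.load(f"pics/{c}2.npy");X=deproj(c,d)
    big=cv2.resize(im[off[1]:off[1]+120,off[0]:off[0]+120],(400,400),interpolation=2);s=400/120
    for pt,col in ((p,(0,0,255)),(p-[0,0,.017],(0,255,255)),(np.array([.468,-.232,.151]),(255,0,0)),(p+[0,0,.05],(0,255,0))):
        u=(proj(c,pt)[0]-off)*s; cv2.circle(big,tuple(int(v) for v in u),4,col,1)
    ims.append(big)
    x,y,z=X[...,0],X[...,1],X[...,2]
    k=(x>.40)&(x<.53)&(y>-.29)&(y<-.17)&(z>.10)&(z<.26)
    g=im.mean(2)
    for lo in np.arange(.1,.26,.02):
        m=k&(z>=lo)&(z<lo+.02)&(g<70); n=k&(z>=lo)&(z<lo+.02)&(g>120)
        print(c,lo.round(2),m.sum(),X[m].mean(0) if m.sum() else "", "bright",n.sum(),X[n].mean(0) if n.sum() else "")
cv2.imwrite("pics/c3.png",np.hstack(ims))
E
```

```text
scene 0.1 1 [ 0.4714 -0.2313  0.1172] bright 0 
scene 0.12 1 [ 0.4745 -0.2281  0.14  ] bright 1 [ 0.4738 -0.174   0.1201]
scene 0.14 2 [ 0.4747 -0.2274  0.1523] bright 52 [ 0.4688 -0.2013  0.1506]
scene 0.16 2 [ 0.476  -0.2273  0.1698] bright 0 
scene 0.18 4 [ 0.4817 -0.2267  0.1914] bright 0 
scene 0.2 20 [ 0.4928 -0.2257  0.212 ] bright 0 
scene 0.22 23 [ 0.5066 -0.2283  0.2305] bright 0 
scene 0.24 74 [ 0.5185 -0.2352  0.249 ] bright 2 [ 0.5272 -0.2497  0.2441]
top 0.1 2 [ 0.4661 -0.1837  0.1116] bright 0 
top 0.12 1 [ 0.4621 -0.2296  0.1286] bright 0 
top 0.14 1 [ 0.462  -0.2261  0.1467] bright 41 [ 0.47   -0.1801  0.15  ]
top 0.16 4 [ 0.4574 -0.2241  0.1751] bright 0 
top 0.18 1 [ 0.4554 -0.223   0.1833] bright 0 
top 0.2 37 [ 0.4413 -0.2204  0.2125] bright 0 
top 0.22 40 [ 0.4293 -0.2208  0.2302] bright 0 
top 0.24 145 [ 0.4175 -0.2276  0.2483] bright 0
```

View pics/c3.png

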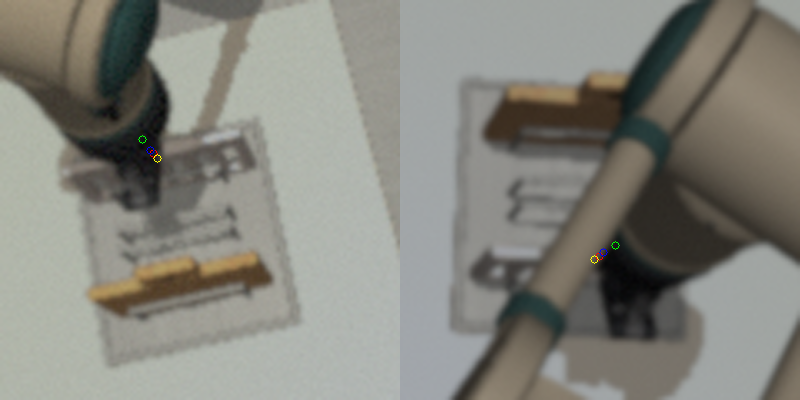

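```bash
python3 - <<'E'
from h import *
np.set_printoptions(precision=3,suppress=True)
for c,off,pts in (("scene",(200,190),[(140,120),(140,150),(140,170),(135,185),(130,200),(150,190),(155,203)]),("top",(370,110),[(610,260),(625,280),(620,300),(640,320),(630,335),(655,315),(650,335)])):
    im=cv2.imread(f"pics/{c}2.png");X=deproj(c,np.load(f"pics/{c}2.npy"))
    for p in pts:
        u=int(round(p[0]%400*.3+off[0] if c=="top" else p[0]*.3+off[0]));v=int(round(p[1]*.3+off[1]))
        print(c,p,(u,v),X[v,u],im[v,u])
E
```

```text
scene (140, 120) (242, 226) [ 0.498 -0.212  0.344] [31 33 31]
scene (140, 150) (242, 235) [ 0.503 -0.222  0.293] [28 27 24]
scene (140, 170) (242, 241) [ 0.509 -0.229  0.265] [22 22 24]
scene (135, 185) (240, 246) [ 0.517 -0.237  0.254] [66 70 70]
scene (130, 200) (239, 250) [ 0.524 -0.242  0.247] [63 65 65]
scene (150, 190) (245, 247) [ 0.52  -0.228  0.245] [40 41 40]
scene (155, 203) (246, 251) [ 0.53  -0.228  0.243] [64 71 72]
top (610, 260) (433, 188) [ 0.444 -0.204  0.308] [13 11 11]
top (625, 280) (438, 194) [ 0.435 -0.216  0.293] [10  8  8]
top (620, 300) (436, 200) [ 0.43  -0.226  0.228] [17 16 17]
top (640, 320) (442, 206) [ 0.417 -0.232  0.252] [45 44 44]
top (630, 335) (439, 210) [ 0.41  -0.227  0.247] [60 60 61]
top (655, 315) (446, 204) [ 0.442 -0.292  0.025] [68 70 70]
top (650, 335) (445, 210) [ 0.41  -0.238  0.247] [39 37 38]
```

Request:
jog_arm --targets '[[0.0,[0,0,0.01],0],[0.0,[0,0,0.015],0],[0.0,[0,0,0.015],0],[0.0,[0,0,0],0]]'

```text
clock: 5.1
position: [0.4687, -0.233, 0.1791]
ee_rot: [-0.487, 0.486, -0.512, 0.515]
contact_force: [0.4, -0.5, -0.5]
width: -0.0004
```

```bash
python3 - <<'E'
from h import *
st()
np.set_printoptions(precision=4,suppress=True)
ims=[]
for c,off in (("scene",(200,190)),("top",(370,110))):
    im,d=snap(c,c+"3");X=deproj(c,d);x,y,z=X[...,0],X[...,1],X[...,2]
    ims.append(cv2.resize(im[off[1]:off[1]+120,off[0]:off[0]+120],(400,400)))
    k=(x>.44)&(x<.5)&(y>-.32)&(y<-.14)&(z>.13)&(z<.22)&(im.mean(2)>120);print(c,k.sum(),np.percentile(X[k],[2,50,98],axis=0))
cv2.imwrite("pics/c4.png",np.hstack(ims)[...,::-1])
E
```

```text
[ 0.4687 -0.233   0.1791] t 5.1 w -0.0004 yaw -0.053 jawtilt 0.004 F [ 0.41 -0.55 -0.54] M [-0.01 -0.03 -0.02]
scene 91 [[ 0.463  -0.3037  0.1467]
 [ 0.4684 -0.2041  0.1505]
 [ 0.4733 -0.1639  0.1546]]
top 65 [[ 0.4661 -0.1957  0.1455]
 [ 0.4697 -0.1771  0.1501]
 [ 0.4741 -0.1624  0.1529]]
```

View pics/c4.png

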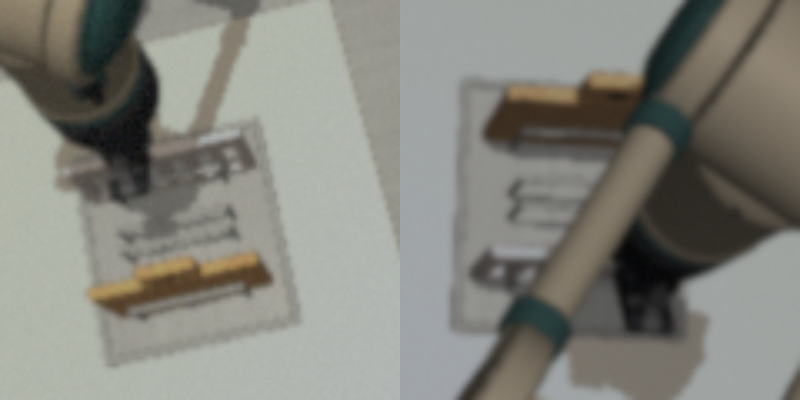

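```bash
python3 - <<'E'
from h import *
np.set_printoptions(precision=4,suppress=True)
for c in ("scene","top"):
    im=cv2.imread(f"pics/{c}3.png");X=deproj(c,np.load(f"pics/{c}3.npy"));x,y,z=X[...,0],X[...,1],X[...,2]
    k=(x>.38)&(x<.56)&(y>-.30)&(y<-.16)&(z>.155)&(z<.33)&(im.mean(2)<100)
    for lo in np.arange(.155,.33,.015):
        m=k&(z>=lo)&(z<lo+.015)
        if m.sum():
            vv,uu=np.nonzero(m);print(c,lo.round(3),m.sum(),X[m].min(0),X[m].max(0),"px",uu.mean().round(),vv.mean().round())
    off=(210,190) if c=="scene" else (400,130)
    cv2.imwrite(f"pics/z_{c}.png",cv2.resize(im[off[1]:off[1]+80,off[0]:off[0]+80],(600,600),interpolation=2))
E
```

```text
scene 0.185 1 [ 0.4772 -0.2287  0.1996] [ 0.4772 -0.2287  0.1996] px 244.0 234.0
scene 0.2 6 [ 0.4692 -0.2289  0.2034] [ 0.4777 -0.2236  0.2132] px 244.0 232.0
scene 0.215 4 [ 0.4673 -0.2285  0.2165] [ 0.4821 -0.2234  0.2208] px 244.0 231.0
scene 0.23 2 [ 0.4836 -0.229   0.2355] [ 0.4854 -0.2282  0.2374] px 242.0 234.0
scene 0.245 21 [ 0.4841 -0.2331  0.246 ] [ 0.509  -0.2222  0.2598] px 242.0 235.0
scene 0.26 22 [ 0.4833 -0.2483  0.2603] [ 0.5184 -0.2181  0.2748] px 242.0 237.0
scene 0.275 69 [ 0.4875 -0.2507  0.2771] [ 0.5313 -0.2183  0.29  ] px 238.0 245.0
scene 0.29 64 [ 0.4945 -0.2494  0.2901] [ 0.531  -0.2249  0.3044] px 237.0 242.0
scene 0.305 32 [ 0.5019 -0.2463  0.3051] [ 0.5108 -0.2252  0.3186] px 235.0 236.0
scene 0.32 19 [ 0.4831 -0.2496  0.3202] [ 0.5069 -0.2001  0.3298] px 236.0 232.0
top 0.2 5 [ 0.4561 -0.2282  0.2071] [ 0.4601 -0.2238  0.2102] px 434.0 187.0
top 0.215 2 [ 0.4565 -0.2252  0.2179] [ 0.4571 -0.2241  0.2222] px 434.0 187.0
top 0.23 4 [ 0.4479 -0.2245  0.2348] [ 0.4558 -0.2186  0.244 ] px 435.0 188.0
top 0.245 43 [ 0.4275 -0.2292  0.2458] [ 0.4552 -0.2175  0.2596] px 436.0 192.0
top 0.26 30 [ 0.4202 -0.2263  0.2605] [ 0.4384 -0.2171  0.2744] px 438.0 198.0
top 0.275 119 [ 0.4068 -0.2434  0.2751] [ 0.4306 -0.215   0.29  ] px 444.0 204.0
top 0.29 78 [ 0.4095 -0.2396  0.29  ] [ 0.4401 -0.2177  0.305 ] px 446.0 200.0
top 0.305 33 [ 0.4277 -0.2409  0.305 ] [ 0.4363 -0.2191  0.3189] px 447.0 195.0
top 0.32 14 [ 0.4316 -0.2394  0.3207] [ 0.4461 -0.201   0.3295] px 446.0 192.0
```

View pics/z_scene.png

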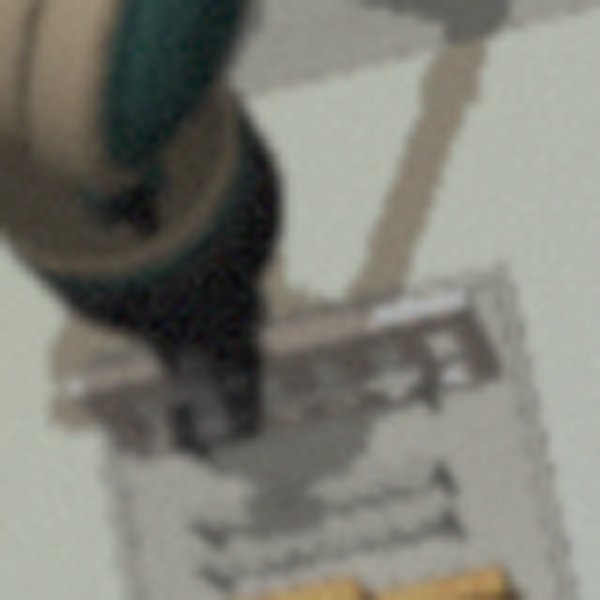

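View pics/z_top.png

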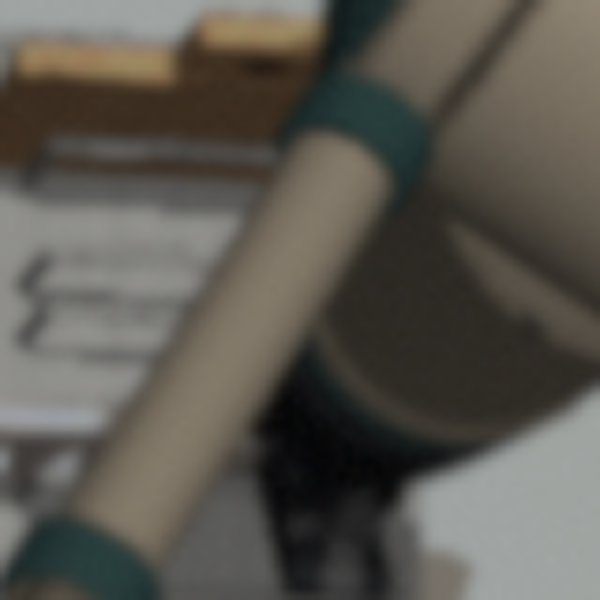

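```bash
python3 - <<'E'
from h import *
np.set_printoptions(precision=4,suppress=True)
print(proj("scene",[[.23,-.527,.214],[.23,-.527,.197]]),proj("top",[[.23,-.527,.214]]))
for c in ("scene","top"):
    im=cv2.imread(f"pics/{c}0.png");X=deproj(c,np.load(f"pics/{c}0.npy"));x,y,z=X[...,0],X[...,1],X[...,2]
    k=(x>.1)&(x<.36)&(y>-.68)&(y<-.4)&(z>.1)&(z<.40)&(im.mean(2)<90)
    for lo in np.arange(.1,.39,.02):
        m=k&(z>=lo)&(z<lo+.02)
        if m.sum():
            vv,uu=np.nonzero(m);print(c,lo.round(3),m.sum(),X[m].min(0),X[m].max(0),"px",uu.mean().round(),vv.mean().round())
    off=(40,100) if c=="scene" else (540,260)
    cv2.imwrite(f"pics/s_{c}.png",cv2.resize(im[off[1]:off[1]+100,off[0]:off[0]+100],(600,600),interpolation=2))
E
```

```text
[[110.7285 172.2229]
 [113.8202 174.5741]] [[582.7805 301.5942]]
scene 0.24 34 [ 0.2047 -0.5764  0.2481] [ 0.2596 -0.4748  0.2591] px 101.0 170.0
scene 0.26 56 [ 0.2068 -0.5757  0.2609] [ 0.2595 -0.4738  0.2794] px 99.0 168.0
scene 0.28 178 [ 0.1938 -0.5888  0.2801] [ 0.2704 -0.4566  0.2999] px 95.0 162.0
scene 0.3 256 [ 0.1914 -0.5894  0.3   ] [ 0.2699 -0.4571  0.3199] px 96.0 158.0
scene 0.32 261 [ 0.1923 -0.5881  0.3204] [ 0.2687 -0.4582  0.3399] px 91.0 156.0
scene 0.34 225 [ 0.1937 -0.5932  0.3401] [ 0.2687 -0.46    0.3599] px 86.0 151.0
scene 0.36 189 [ 0.2146 -0.5519  0.3602] [ 0.2688 -0.4896  0.3798] px 86.0 154.0
scene 0.38 207 [ 0.2135 -0.5532  0.38  ] [ 0.2679 -0.489   0.4   ] px 81.0 151.0
top 0.24 46 [ 0.2099 -0.568   0.2428] [ 0.259  -0.4716  0.2599] px 594.0 299.0
top 0.26 51 [ 0.2108 -0.568   0.2604] [ 0.2593 -0.4703  0.2792] px 589.0 303.0
top 0.28 101 [ 0.1912 -0.5887  0.2801] [ 0.2703 -0.4543  0.2999] px 583.0 312.0
top 0.3 219 [ 0.1903 -0.5896  0.3   ] [ 0.2703 -0.4534  0.3199] px 591.0 311.0
top 0.32 230 [ 0.1909 -0.5831  0.32  ] [ 0.2682 -0.4559  0.3399] px 593.0 313.0
top 0.34 252 [ 0.1926 -0.5079  0.34  ] [ 0.2605 -0.4582  0.3597] px 594.0 321.0
top 0.36 229 [ 0.1972 -0.5276  0.36  ] [ 0.2679 -0.4877  0.3799] px 610.0 308.0
top 0.38 268 [ 0.2004 -0.5302  0.38  ] [ 0.2673 -0.4873  0.3999] px 617.0 307.0
```

View pics/s_scene.png

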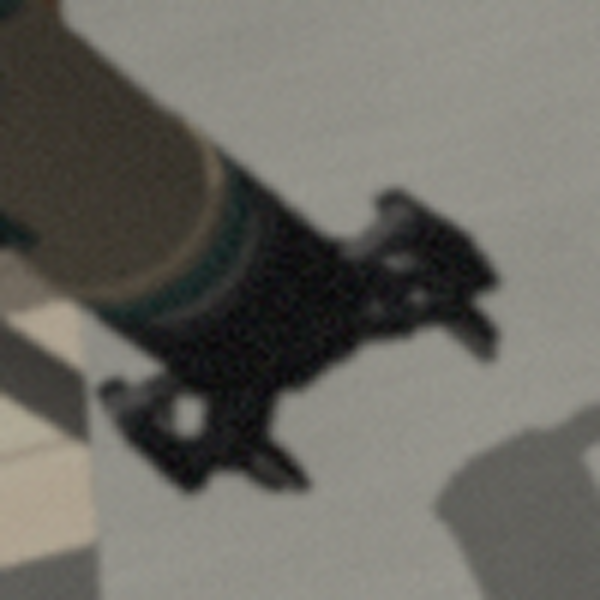

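The tip heights explain the miss. In both views the fingertips sit about 33 mm higher than the reported TCP implies: at the start they were at z≈0.243 against an expected 0.21, and now they're at ≈0.197 against 0.162. At the close they were therefore just above the bar (0.153 against 0.151). I'll lower by that offset and check it as I go.

Request:
jog_arm --targets '[[0.05,[0,0,0],0],[0.05,[0,0,0],0],[0.05,[0,0,-0.025],0],[0.05,[0,0,-0.025],0],[0.05,[0,0,-0.015],0],[0.05,[0,0,-0.008],0],[0.05,[0,0,0],0]]'

```text
clock: 6.08
position: [0.4676, -0.2322, 0.1038]
ee_rot: [0.487, -0.487, 0.513, -0.513]
contact_force: [0.4, -0.5, 0.4]
width: 0.05
```

```bash
python3 - <<'E'
from h import *
st()
E
```

```text
[ 0.4676 -0.2322  0.1038] t 6.075 w 0.05 yaw -0.053 jawtilt -0.0 F [ 0.36 -0.47  0.45] M [ 0.05 -0.04  0.01]
```

Request:
jog_arm --targets '[[0.0,[0,0,-0.001],0],[0.0,[0,0,0],0],[0.0,[0,0,0],0],[0.0,[0,0,0],0]]' --force 50

```text
clock: 6.58
position: [0.4679, -0.2325, 0.1037]
ee_rot: [-0.487, 0.487, -0.513, 0.514]
contact_force: [-0.9, -0.0, 5.1]
width: 0.0114
```

Width is now 11.4 mm, so the bar is held. Lifting.

Request:
jog_arm --targets '[[0.0,[0,0,0.01],0],[0.0,[0,0,0.02],0],[0.0,[0,0,0.03],0],[0.0,[0,0,0.03],0],[0.0,[0,0,0.03],0],[0.0,[0,0,0.03],0],[0.0,[0,0,0.03],0],[0.0,[0,0,0.02],0],[0.0,[0,0,0],0]]'

```text
clock: 7.7
position: [0.4683, -0.2325, 0.3045]
ee_rot: [-0.487, 0.486, -0.512, 0.514]
contact_force: [0.1, -0.0, -2.1]
width: 0.0113
```

```bash
python3 - <<'E'
from h import *
st()
ims=[]
for c,off in (("scene",(160,150)),("top",(350,90))):
    im,d=snap(c,c+"4")
    ims.append(cv2.resize(im[off[1]:off[1]+160,off[0]:off[0]+160],(400,400)))
cv2.imwrite("pics/c5.png",np.hstack(ims)[...,::-1])
E
```

```text
[ 0.4683 -0.2325  0.3045] t 7.7 w 0.0113 yaw -0.053 jawtilt 0.003 F [ 0.06 -0.04 -2.12] M [-0.    0.01 -0.01]
```

View pics/c5.png

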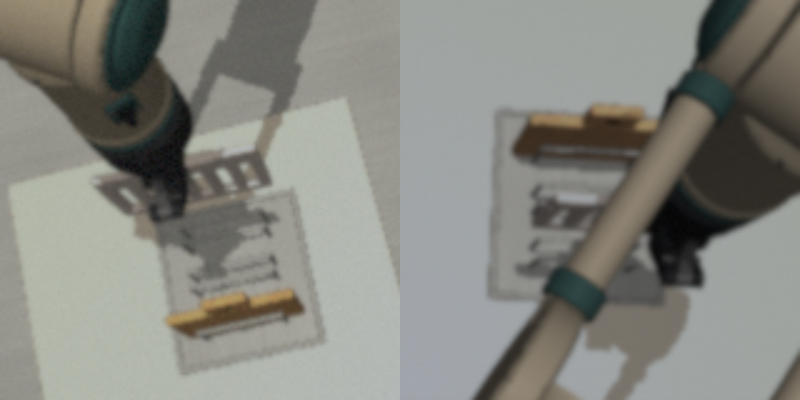

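Request:
jog_arm --targets '[[0.0,[0,0.025,0],0.01],[0.0,[0,0.04,0],0.01],[0.0,[0.009,0.045,0],0.01],[0.0,[0.02,0.045,0],0.008],[0.0,[0.02,0.045,0],0],[0.0,[0.02,0.045,0],0],[0.0,[0.02,0.045,0],0],[0.0,[0.01,0.04,0],0],[0.0,[0,0.029,0],0],[0.0,[0,0,0],0]]'

```text
clock: 9.05
position: [0.5657, 0.1288, 0.301]
ee_rot: [0.496, -0.498, 0.504, -0.502]
contact_force: [-0.4, -0.4, -2.2]
width: 0.0112
```

```bash
python3 - <<'E'
from h import *
np.set_printoptions(precision=4,suppress=True)
st()
ims=[]
for c,off in (("scene",(290,120)),("top",(190,60))):
    im,d=snap(c,c+"5")
    ims.append(cv2.resize(im[off[1]:off[1]+170,off[0]:off[0]+170],(400,400)))
    X=deproj(c,d);x,y,z=X[...,0],X[...,1],X[...,2]
    k=(x>.52)&(x<.62)&(y>.03)&(y<.23)&(z>.20)&(z<.40)&(im.mean(2)>100)&(im.max(2).astype(int)-im.min(2)<25)
    print(c,k.sum()); 
    if k.sum()>10:
        q=X[k];print(np.percentile(q,[2,50,98],axis=0),np.polyfit(q[:,1],q[:,0],1))
    for r in silhouettes("divider_mid",c)[:2]:
        q=X[r["mask"]];q=q[(q[:,2]>.18)&(q[:,2]<.4)];print(r["score"],r["position"],len(q),np.percentile(q,[2,50,98],axis=0) if len(q) else "")
cv2.imwrite("pics/c6.png",np.hstack(ims)[...,::-1])
E
```

```text
[0.5657 0.1288 0.301 ] t 9.05 w 0.0112 yaw -0.0117 jawtilt -0.004 F [-0.44 -0.43 -2.17] M [-0.05 -0.04  0.04]
scene 172
[[0.5617 0.0597 0.2261]
 [0.5671 0.0967 0.3466]
 [0.5709 0.1378 0.3504]] [0.0265 0.5643]
0.92 [213.0, 159.5] 0 
0.79 [386.7, 225.7] 427 [[0.5623 0.0575 0.2284]
 [0.5692 0.0907 0.306 ]
 [0.5723 0.1347 0.3496]]
top 207
[[0.5611 0.0617 0.2285]
 [0.5656 0.107  0.348 ]
 [0.5702 0.1956 0.3516]] [0.015  0.5638]
0.78 [261.9, 118.3] 1011 [[0.56   0.0575 0.2304]
 [0.5629 0.1034 0.3065]
 [0.5702 0.1961 0.3509]]
0.67 [454.2, 311.1] 0
```

View pics/c6.png

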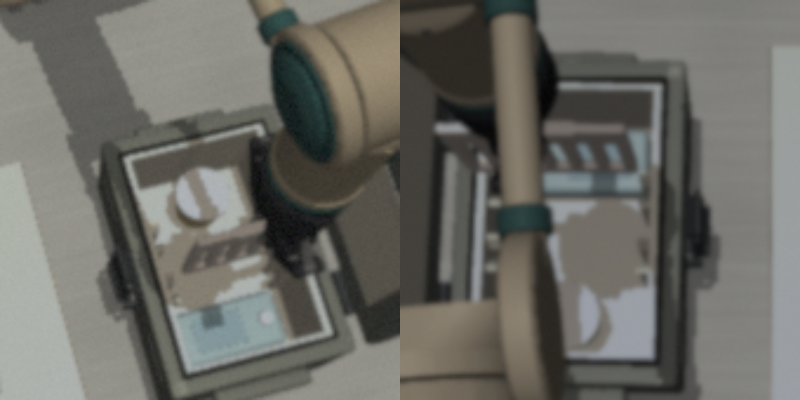

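Request:
jog_arm --targets '[[0.0,[0.0005,0,-0.02],-0.003],[0.0,[0,0,-0.025],0],[0.0,[0,0,-0.015],0],[0.0,[0,0,-0.015],0],[0.0,[0,0,-0.012],0],[0.0,[0,0,-0.01],0],[0.0,[0,0,0],0]]'

```text
clock: 10.12
position: [0.5667, 0.1268, 0.2053]
ee_rot: [0.495, -0.496, 0.505, -0.504]
contact_force: [1.3, 0.2, -1.7]
width: 0.0111
```

```bash
cat > look.py <<'E'
from h import *
import sys
st()
n=sys.argv[1];ims=[]
for c,off in (("scene",(320,150)),("top",(210,80))):
    im,d=snap(c,c+n)
    ims.append(cv2.resize(im[off[1]:off[1]+130,off[0]:off[0]+130],(400,400)))
cv2.imwrite(f"pics/L{n}.png",np.hstack(ims)[...,::-1])
E
python3 look.py 6
```

```text
[0.5667 0.1268 0.2053] t 10.125 w 0.0111 yaw -0.0179 jawtilt -0.001 F [ 1.25  0.16 -1.67] M [-0.01  0.02 -0.05]
```

View pics/L6.png

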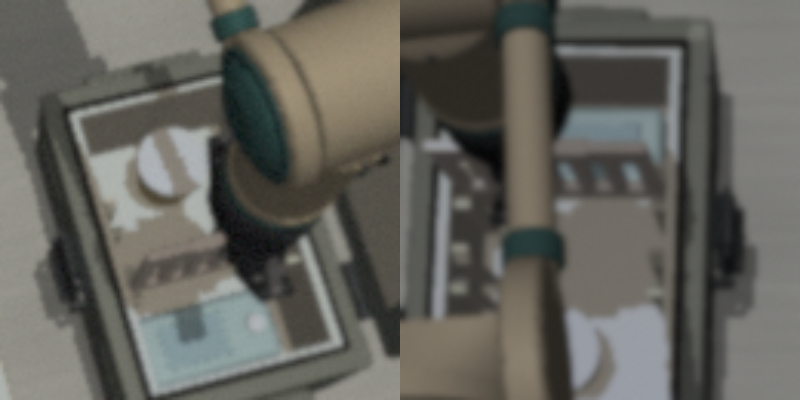

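The divider's lower edge is about 20 mm into the ribs with no force, sitting next to the ice pack (scene crop 185,330). Continuing down.

Request:
jog_arm --targets '[[0.0,[0,0,-0.02],0],[0.0,[0,0,-0.02],0],[0.0,[0,0,-0.018],0],[0.0,[0,0,-0.015],0],[0.0,[0,0,-0.01],0],[0.0,[0,0,-0.006],0],[0.0,[0,0,0],0]]'

```text
clock: 11.1
position: [0.5671, 0.1268, 0.1169]
ee_rot: [0.495, -0.496, 0.505, -0.504]
contact_force: [0.0, -0.7, -1.7]
width: 0.0111
```

```bash
python3 -c "
from h import *
st()"
```

```text
[0.5671 0.1268 0.1169] t 11.1 w 0.0111 yaw -0.018 jawtilt -0.0 F [ 0.04 -0.7  -1.72] M [ 0.01  0.03 -0.01]
```

Request:
jog_arm --targets '[[0.0,[0,0,-0.005],0],[0.0,[0,0,-0.003],0],[0.0,[0,0,-0.002],0],[0.0,[0,0,0],0]]'

```text
clock: 11.6
position: [0.5672, 0.1268, 0.1078]
ee_rot: [-0.496, 0.495, -0.504, 0.505]
contact_force: [-0.8, 0.1, 3.5]
width: 0.0115
```

The force turned upward at the expected height, so the divider is on the floor. Releasing.

Request:
jog_arm --targets '[[0.0,[0,0,-0.001],0],[0.035,[0,0,0],0],[0.035,[0,0,0],0],[0.035,[0,0,0],0],[0.035,[0,0,0.02],0],[0.035,[0,0,0.03],0],[0.035,[0,0,0.04],0],[0.035,[0,0,0.04],0],[0.035,[0,0,0.03],0]]'

```text
clock: 12.72
position: [0.5675, 0.1268, 0.2678]
ee_rot: [-0.496, 0.495, -0.504, 0.505]
contact_force: [-0.0, 0.3, -0.1]
width: 0.035
```

```bash
python3 look.py 7; python3 - <<'E'
from h import *
np.set_printoptions(precision=4,suppress=True)
for c in ("scene","top"):
    X=deproj(c,np.load(f"pics/{c}7.npy"));im=cv2.imread(f"pics/{c}7.png");x,y,z=X[...,0],X[...,1],X[...,2]
    k=(x>.54)&(x<.60)&(y>.05)&(y<.21)&(z>.135)&(z<.18)&(im.mean(2)>110)
    k[:]=k; q=X[k]; q=q[(q[:,1]<.19)&(q[:,1]>.062)];print(c,len(q),np.percentile(q,[2,50,98],axis=0),np.polyfit(q[:,1],q[:,0],1))
E
```

```text
[0.5675 0.1268 0.2678] t 12.725 w 0.035 yaw -0.018 jawtilt 0.002 F [-0.03  0.25 -0.08] M [-0.   -0.04 -0.02]
scene 113 [[0.5628 0.0635 0.1502]
 [0.5674 0.1088 0.1546]
 [0.5729 0.1446 0.1583]] [0.0178 0.5657]
top 38 [[0.5517 0.0631 0.1486]
 [0.568  0.0851 0.1538]
 [0.5786 0.127  0.1576]] [-0.0016  0.5679]
```

View pics/L7.png

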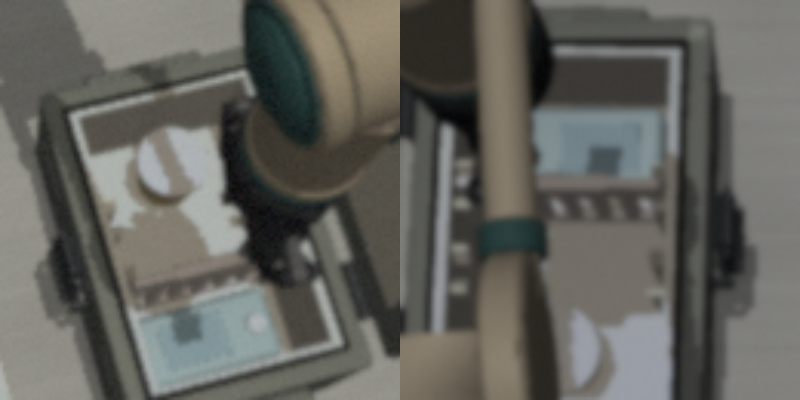

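The divider is down: its top is at z≈0.1545 (expected 0.155) and x≈0.5675, next to the ice pack. Before closing the lid I'm checking the lid's pose, clearance behind it, and how low the arm hangs.

```bash
python3 - <<'E'
from h import *
np.set_printoptions(precision=3,suppress=True)
p=manip.get_state()["position"];print(p)
for c in ("scene","top"):
    X=deproj(c,np.load(f"pics/{c}7.npy"));x,y,z=X[...,0],X[...,1],X[...,2]
    u=-p[:2]/np.linalg.norm(p[:2]); s=(x-p[0])*u[0]+(y-p[1])*u[1]; t=-(x-p[0])*u[1]+(y-p[1])*u[0]
    for lo in np.arange(-.1,.3,.03):
        m=(s>lo)&(s<lo+.03)&(abs(t)<.12)&(z>.29)&(z<.9)&~((y>.225)&(z<.375))
        if m.sum(): print(c,"s",lo.round(2),m.sum(),"zmin-tip",np.percentile(z[m],1)-.284,"t",np.percentile(t[m],[1,99]))
    X=deproj(c,np.load(f"pics/{c}0.npy"));x,y,z=X[...,0],X[...,1],X[...,2]
    for ylo in np.arange(.28,.6,.04):
        m=(y>ylo)&(y<ylo+.04)&(x>.35)&(x<.75)
        if m.sum(): print(c,"behind y",ylo.round(2),m.sum(),"z98",np.percentile(z[m],98), "xr",np.percentile(x[m&(z>.05)],[2,98]) if (m&(z>.05)).any() else "")
    m=(z>.2)&(z<.45)&(x>.35)&(x<.75)&(y>.2)&(y<.34)
    q=X[m];print(c,"lid top z",np.percentile(q[:,2],[99,99.9]),"y at z>.355",np.percentile(q[q[:,2]>.355][:,1],[1,50,99]),"x",np.percentile(q[:,0],[1,99]))
E
```

```text
[0.569 0.127 0.27 ]
scene s -0.07 258 zmin-tip 0.05933283688641433 t [-0.048  0.027]
scene s -0.04 3223 zmin-tip 0.04893542031009035 t [-0.049  0.065]
scene s -0.01 2511 zmin-tip 0.14143449913694633 t [-0.052  0.067]
scene s 0.02 1186 zmin-tip 0.056027919944093174 t [-0.057  0.065]
scene s 0.05 646 zmin-tip 0.07201227373510499 t [-0.062  0.055]
scene s 0.08 506 zmin-tip 0.37168235212608297 t [-0.066  0.048]
scene s 0.11 513 zmin-tip 0.3731130221458879 t [-0.07   0.045]
scene s 0.14 932 zmin-tip 0.35394796148334934 t [-0.072  0.043]
scene s 0.17 2476 zmin-tip 0.34484518928052005 t [-0.073  0.037]
scene s 0.2 1500 zmin-tip 0.35628713075269763 t [-0.069  0.033]
scene s 0.23 634 zmin-tip 0.38559664803705423 t [-0.027  0.019]
scene s 0.26 135 zmin-tip 0.3919578078262495 t [0.011 0.018]
scene s 0.29 1 zmin-tip 0.40180190650101816 t [0.013 0.013]
scene behind y 0.28 1043 z98 0.36737453117333396 xr [0.4  0.68]
scene behind y 0.32 346 z98 0.004254500615945609 xr 
scene behind y 0.36 362 z98 0.0038097525974662354 xr 
scene behind y 0.4 377 z98 0.004364293778205149 xr 
scene behind y 0.44 778 z
[... 975 characters left out ...]
9231303207 t [-0.07  0.02]
top s 0.26 3479 zmin-tip 0.40786140218541983 t [-0.074  0.016]
top s 0.29 3728 zmin-tip 0.4181966450351127 t [-0.078  0.012]
top behind y 0.28 1268 z98 0.36873751528854637 xr [0.395 0.675]
top behind y 0.32 357 z98 0.0047736912942441465 xr 
top behind y 0.36 393 z98 0.005663082620767674 xr 
top behind y 0.4 653 z98 0.005037541083398063 xr 
top behind y 0.44 2376 z98 0.005200790531074473 xr [0.748 0.75 ]
top behind y 0.48 2461 z98 0.13536207361774835 xr [0.746 0.75 ]
top behind y 0.52 3551 z98 0.11160194333638174 xr [0.43  0.569]
top behind y 0.56 3952 z98 0.1137499703610007 xr [0.427 0.742]
top lid top z [0.377 0.379] y at z>.355 [0.26  0.272 0.291] x [0.392 0.68 ]
```

Request:
jog_arm --targets '[[0.0,[0,0,0.045],0],[0.0,[0,0,0.05],0],[0.0,[-0.005,0,0.045],0],[0.0,[-0.01,0.035,0],0],[0.0,[-0.01,0.05,0],0],[0.0,[-0.004,0.05,0],0],[0.0,[0,0.045,0],0],[0.0,[0,0.023,0],0],[0.0,[0,0,0],0]]'

```text
clock: 13.95
position: [0.5381, 0.3306, 0.4044]
ee_rot: [0.495, -0.497, 0.504, -0.504]
contact_force: [0.5, -1.0, -0.5]
width: -0.0001
```

Request:
jog_arm --targets '[[0.0,[0,0,-0.03],0],[0.0,[0,0,-0.03],0],[0.0,[0,0,-0.03],0],[0.0,[0,0,0],0]]'

```text
clock: 14.45
position: [0.5372, 0.3273, 0.3136]
ee_rot: [0.493, -0.497, 0.505, -0.505]
contact_force: [-0.1, 0.6, 0.3]
width: -0.0004
```

```bash
python3 - <<'E'
from h import *
st()
ims=[]
for c,off in (("scene",(340,90)),("top",(110,40))):
    im,d=snap(c,c+"8")
    ims.append(cv2.resize(im[off[1]:off[1]+200,off[0]:off[0]+200],(400,400)))
cv2.imwrite(f"pics/L8.png",np.hstack(ims)[...,::-1])
E
```

```text
[0.5372 0.3273 0.3136] t 14.45 w -0.0004 yaw -0.02 jawtilt -0.005 F [-0.09  0.57  0.3 ] M [-0.06  0.02  0.1 ]
```

View pics/L8.png

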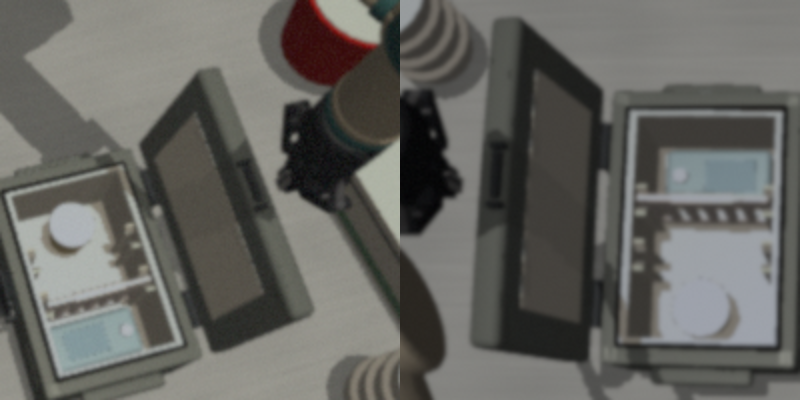

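The picture shows the divider standing in the slot next to the ice pack (top crop 720,200) and the gripper behind the lid at the bar (245,180). Swinging the lid now.

Request:
jog_arm --targets '[[0.0,[0,-0.018,0],0],[0.0,[0,-0.018,0],0],[0.0,[0,-0.02,0],0],[0.0,[0,-0.02,0.003],0],[0.0,[0,-0.02,0.003],0],[0.0,[0,-0.022,0.003],0],[0.0,[0,0,0],0]]'

```text
clock: 15.42
position: [0.5383, 0.2091, 0.3255]
ee_rot: [-0.494, 0.495, -0.504, 0.506]
contact_force: [0.3, -0.1, -1.1]
width: -0.0001
```

```bash
cat > lid.py <<'E'
from h import *
import sys
st();n=sys.argv[1];ims=[]
for c,off in (("scene",(300,100)),("top",(140,50))):
    im,d=snap(c,c+n)
    ims.append(cv2.resize(im[off[1]:off[1]+200,off[0]:off[0]+200],(400,400)))
    X=deproj(c,d);q=X[(X[...,0]>.41)&(X[...,0]<.47)&(X[...,2]>.19)&(X[...,2]<.4)&(X[...,1]>0)&(X[...,1]<.32)&(im.max(2)<140)]
    if len(q)>50:
        c0=np.median(q,0);vt=np.linalg.svd(q-q.mean(0),full_matrices=False)[2][2];print(c,"lid plane",len(q),"theta~",np.arctan2(abs(vt[1]),vt[2]*np.sign(vt[1])).round(3),"zmax",np.percentile(q[:,2],99).round(3),"y@top",q[q[:,2]>np.percentile(q[:,2],97)][:,1].mean().round(3))
cv2.imwrite(f"pics/L{n}.png",np.hstack(ims)[...,::-1])
E
python3 lid.py 9
```

```text
[0.5383 0.2091 0.3255] t 15.425 w -0.0001 yaw -0.0209 jawtilt 0.001 F [ 0.26 -0.13 -1.11] M [ 0.02 -0.02  0.05]
scene lid plane 391 theta~ 1.095 zmax 0.367 y@top 0.183
top lid plane 829 theta~ 1.067 zmax 0.368 y@top 0.184
```

View pics/L9.png

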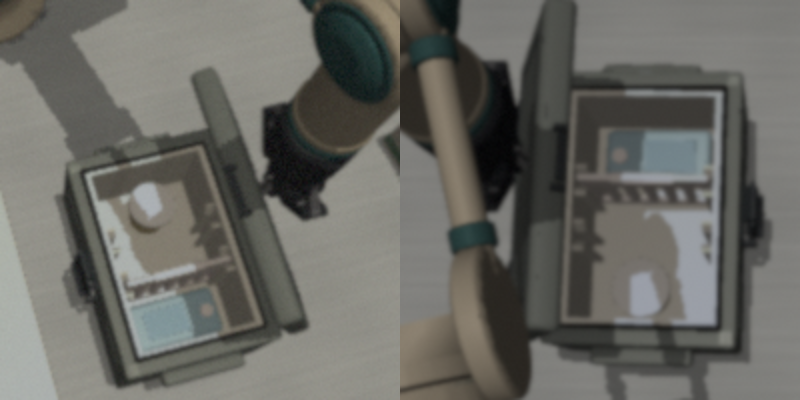

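Request:
jog_arm --targets '[[0.0,[0,-0.018,-0.006],0],[0.0,[0,-0.017,-0.006],0],[0.0,[0,-0.016,-0.009],0],[0.0,[0,-0.016,-0.009],0],[0.0,[0,-0.0145,-0.011],0],[0.0,[0,-0.0135,-0.0125],0],[0.0,[-0.002,-0.012,-0.014],0],[0.0,[0,0,0],0]]'

```text
clock: 16.52
position: [0.5349, 0.1038, 0.2556]
ee_rot: [0.494, -0.496, 0.506, -0.504]
contact_force: [0.4, -0.5, -0.1]
width: 0.0002
```

```bash
python3 lid.py 10
```

```text
[0.5349 0.1038 0.2556] t 16.525 w 0.0002 yaw -0.0193 jawtilt -0.004 F [ 0.43 -0.49 -0.06] M [ 0.   -0.01  0.03]
scene lid plane 681 theta~ 0.349 zmax 0.287 y@top 0.066
top lid plane 2115 theta~ 0.465 zmax 0.287 y@top 0.069
```

View pics/L10.png

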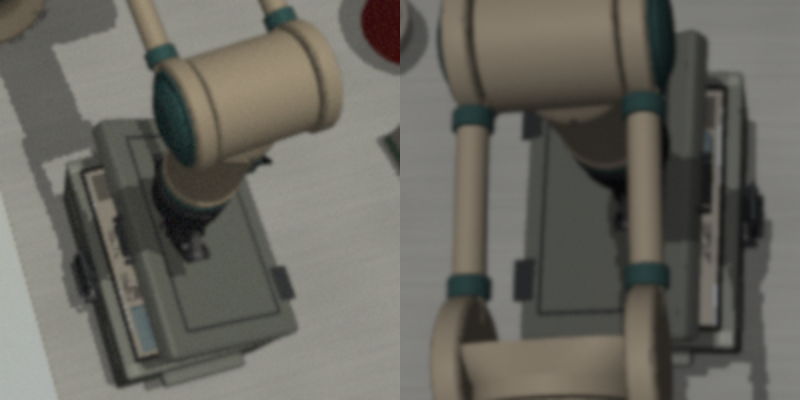

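Request:
jog_arm --targets '[[0.0,[0,-0.011,-0.015],0],[0.0,[0,-0.011,-0.016],0],[0.0,[0,-0.01,-0.016],0],[0.0,[0,-0.009,-0.016],0],[0.0,[0,0,0],0]]'

```text
clock: 17.25
position: [0.5349, 0.0632, 0.1928]
ee_rot: [0.494, -0.496, 0.505, -0.504]
contact_force: [0.0, 0.1, 0.5]
width: -0.0002
```

```bash
python3 lid.py 11
```

```text
[0.5349 0.0632 0.1928] t 17.25 w -0.0002 yaw -0.0185 jawtilt -0.003 F [0.   0.12 0.54] M [-0.02 -0.02  0.04]
scene lid plane 327 theta~ 3.001 zmax 0.212 y@top 0.041
top lid plane 1976 theta~ 0.079 zmax 0.209 y@top 0.064
```

View pics/L11.png

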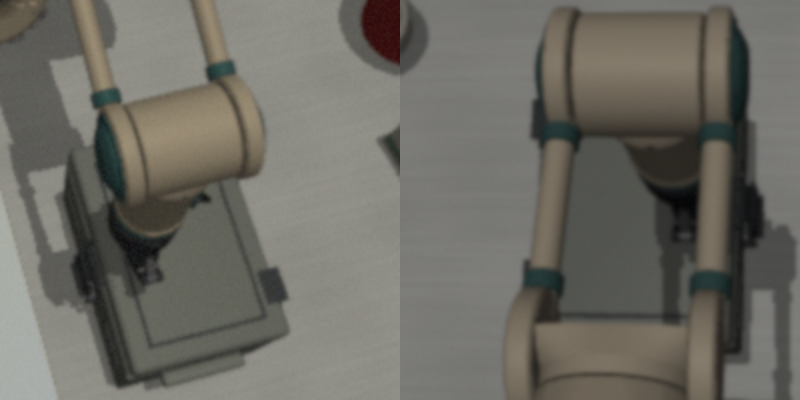

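Request:
jog_arm --targets '[[0.0,[0,-0.008,0.003],0],[0.0,[0,0,-0.008],0],[0.0,[0,0,-0.006],0],[0.0,[0,0,-0.003],0],[0.0,[0,0,0],0]]'

```text
clock: 17.98
position: [0.5361, 0.0557, 0.1804]
ee_rot: [-0.495, 0.495, -0.504, 0.505]
contact_force: [-0.1, -1.3, 1.3]
width: 0.0
```

Request:
jog_arm --targets '[[0.0,[0,0,-0.003],0],[0.0,[0,0,-0.002],0],[0.0,[0,0,0],0]]'

```text
clock: 18.35
position: [0.5362, 0.0552, 0.1759]
ee_rot: [-0.495, 0.496, -0.504, 0.505]
contact_force: [-0.9, -3.0, 5.8]
width: 0.0
```

Request:
jog_arm --targets '[[0.0,[0,0,-0.002],0],[0.0,[0,0,0],0]]'

```text
clock: 18.6
position: [0.5362, 0.055, 0.1746]
ee_rot: [-0.495, 0.496, -0.504, 0.505]
contact_force: [-2.3, -3.4, 8.8]
width: 0.0001
```

Request:
jog_arm --targets '[[0.0,[0,0,-0.0015],0],[0.0,[0,0,0],0]]'

```text
clock: 18.85
position: [0.5363, 0.0548, 0.1736]
ee_rot: [-0.495, 0.496, -0.503, 0.505]
contact_force: [-2.9, -4.1, 10.4]
width: -0.0002
```

Request:
jog_arm --targets '[[0.0,[0,0,-0.0015],0],[0.0,[0,0,0],0]]'

```text
clock: 19.1
position: [0.5363, 0.0546, 0.1727]
ee_rot: [-0.495, 0.496, -0.503, 0.505]
contact_force: [-3.1, -4.3, 12.4]
width: 0.0001
```

Request:
jog_arm --targets '[[0.0,[0,0,-0.0015],0],[0.0,[0,0,0],0]]'

```text
clock: 19.35
position: [0.5364, 0.0546, 0.1726]
ee_rot: [-0.496, 0.496, -0.503, 0.506]
contact_force: [-5.8, -4.0, 20.4]
width: 0.0001
```

Request:
jog_arm --targets '[[0.0,[0,0,-0.0015],0],[0.0,[0,0,0],0]]'

```text
clock: 19.6
position: [0.5364, 0.0546, 0.1725]
ee_rot: [-0.496, 0.495, -0.503, 0.506]
contact_force: [-7.6, -4.2, 28.7]
width: 0.0001
```

The position stalled while the force rose, so the lid is at its hard stop. Backing off and checking.

Request:
jog_arm --targets '[[0.0,[0,0,0.006],0],[0.0,[0,0,0.02],0],[0.0,[0,0,0.05],0],[0.0,[0,0,0.06],0],[0.0,[-0.06,0,0],0],[0.0,[-0.06,0,0],0],[0.0,[-0.06,0,0],0],[0.0,[-0.06,0,0],0],[0.0,[-0.03,0,0],0],[0.0,[0,0,0],0]]'

```text
clock: 20.85
position: [0.2641, 0.0564, 0.3032]
ee_rot: [0.496, -0.495, 0.504, -0.504]
contact_force: [0.4, -0.2, -0.0]
width: -0.0001
```

```bash
python3 - <<'E'
from h import *
np.set_printoptions(precision=4,suppress=True)
st();ims=[]
for c,off in (("scene",(320,140)),("top",(190,70))):
    im,d=snap(c,c+"12")
    ims.append(cv2.resize(im[off[1]:off[1]+160,off[0]:off[0]+160],(400,400),interpolation=2))
    X=deproj(c,d);x,y,z=X[...,0],X[...,1],X[...,2]
    k=(x>.5)&(x<.67)&(y>.04)&(y<.21)&(z>.15)&(z<.25); q=X[k]
    A=np.c_[q[:,1]-.2355,q[:,0]-.55,np.ones(len(q))];s=np.linalg.lstsq(A,q[:,2],rcond=None)[0];print(c,len(q),"theta",-s[0],"xslope",s[1],"z front",s@[.0545-.2355,0,1])
    k=(x>.38)&(x<.46)&(y>.04)&(y<.21)&(z>.15)&(z<.25);print(" z left end median",np.median(z[k]) if k.any() else "")
    # board
    k=(x>.53)&(x<.62)&(y>-.33)&(y<-.13)&(z>.1)&(z<.22);print(" board",k.sum(),np.percentile(X[k],[2,50,98],axis=0).tolist() if k.any() else "")
    X0=deproj(c,np.load(f"pics/{c}0.npy"));x,y,z=X0[...,0],X0[...,1],X0[...,2];k=(x>.53)&(x<.62)&(y>-.33)&(y<-.13)&(z>.1)&(z<.22);print(" board0",k.sum(),np.percentile(X0[k],[2,50,98],axis=0).tolist())
cv2.imwrite(f"pics/L12.png",np.hstack(ims)[...,::-1])
E
```

```text
[0.2641 0.0564 0.3032] t 20.85 w -0.0001 yaw -0.0176 jawtilt 0.001 F [ 0.41 -0.21 -0.01] M [-0.04 -0.04 -0.01]
scene 4558 theta 0.009190405319495977 xslope 9.96175563477697e-05 z front 0.19115318237615664
 z left end median 0.19053931626280995
 board 437 [[0.5617860553371702, -0.2969740860015895, 0.1027205122587364], [0.5714340949137986, -0.2338269435948692, 0.15972459121261817], [0.5750934222412635, -0.174346286114353, 0.2065855389850147]]
 board0 439 [[0.5620735678178388, -0.29680120149488276, 0.10242410680957086], [0.5714577846813282, -0.23386491561706818, 0.15959691167456014], [0.5749987815092187, -0.17424630286160647, 0.206409186458048]]
top 6559 theta 0.007993626349212387 xslope 0.0006114836779235189 z front 0.19157846605491305
 z left end median 0.19101940002622425
 board 770 [[0.5596103205152329, -0.29552692192481966, 0.10259855314521582], [0.5629345186241105, -0.23143452434227896, 0.15808117910696384], [0.5721134937247292, -0.17131418155205916, 0.2065346864859254]]
 board0 772 [[0.5596807266037434, -0.2956753796155922, 0.10267130792901512], [0.5629472078069406, -0.2320626267883215, 0.1581620166864679], [0.5720440316168848, -0.17133655859232383, 0.20600898164938627]]
```

View pics/L12.png

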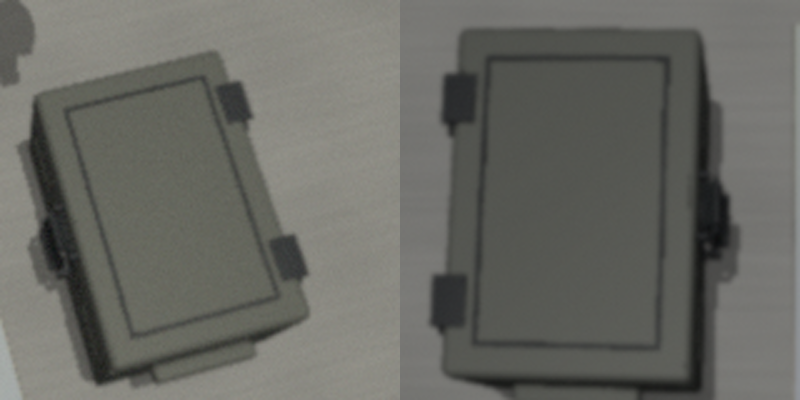

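The lid angle measures 0.008–0.009 rad in both views, which is the latched value (0.02 if it hadn't caught). The board hasn't moved, and the arm is clear.

```bash
python3 -c "
from rig import sign_off
print(sign_off())"
```

```text
the job is handed in; nothing more can be done
None
```

The cooler is ready and the job is handed in at about 21 s of the 64 s limit. The divider stands fully down in `slot_far`, next to the ice pack, and the lid is shut and latched.

**Last checks:**
- **Divider:** after release its top was at z ≈ 0.1545 m (0.155 expected) and x ≈ 0.567 m. It was square and upright in a clear view before I closed the lid.
- **Lid:** the two cameras gave 0.0092 and 0.0080 rad. That matches latched (about 0.008) rather than sprung back (about 0.02). I pushed to the hard stop, about 29 N at the end.
- **Latch:** I did not measure its angle directly; I inferred it from the lid staying down after I backed off.
- **Board:** it is within about 1 mm of where it started.
- **Robot:** the arm is clear of everything.

**What disagreed:** the first grasp closed on nothing, just above the divider's bar. Both cameras showed the fingertips about 33 mm higher than the reported tool position implies. I went 33 mm lower on the second grasp, and it held. I allowed for the same offset in later moves, and the contact heights in the cooler and on the lid agreed with it.

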